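# Nest the three D-shaped parts trays

## Task

Nest the three D-shaped trays: put the middle one into the large one and the small one into the middle one, each turned so that its outline matches and lowered, not dropped, until it sits flat and fully home. The small tray is under the low rack: draw it out by the pull grip at its straight end, set it down flat on the open bench clear of the rack and let go, then take it again by its centre rib to nest it. Do not disturb the ring on top of the rack or the tin.

Things in the scene. Friction and masses are not known exactly. Their poses are not given: they have to be found in the camera images.
- large_tray_center (a point): D-shaped aluminium tray, straight across at one end (-x), half-round at the other (+x), 180 x 128 mm over the rim, walls 40 high, 3 thick, 3 narrower all round at the foot, floor 3 thick. Empty, no rib, 0.55 kg, loose on the bench. Site on the centre line, half-way along, 20 above the underside; x to the half-round end, z up. 
- middle_tray_center (a point): D-shaped aluminium tray, straight across at one end (-x), half-round at the other (+x), 166 x 114 mm over the rim, walls 40 high, 3 thick, 3 narrower all round at the foot, floor 3 thick. About 0.22 kg, loose on the bench. Fits the large tray with 4 to spare all round, standing on its floor, 3 higher. Site on the centre line, half-way along, 20 above the underside; x to the half-round end, z up. 
- middle_tray_rib (a point): Middle of the top of the middle tray's solid upright grip rib, at the tray's centre, 46 mm above its underside; the rib is 30 long (along x), 10 thick (along y) and rises 43 from the tray floor. Axes as the tray's.
- small_tray_center (a point): D-shaped aluminium tray, straight across at one end (-x), half-round at the other (+x), 152 x 100 mm over the rim, walls 40 high, 3 thick, 3 narrower all round at the foot, floor 3 thick. About 0.16 kg. Starts on the bench under the rack, straight end standing out of the mouth by about 58. Fits the middle tray with 4 to spare all round, standing on its floor, 3 higher. Site on the centre line, half-way along, 20 above the underside; x to the half-round end, z up. 
- small_tray_rib (a point): Middle of the top of the small tray's folded grip rib, at the tray's centre, 50 mm above its underside; 48 long (along x), 26 thick (along y); 33 is free beside it for each finger. It is hollow, open below (42 x 21, 47 high), and goes over the middle tray's rib. Under the rack's front edge at the start. Axes as the tray's.
- small_tray_pull (a point): Pull grip of the small tray, 70 mm from its centre: the middle of the straight end wall, thickened inward to 10 (along x) over 50 of its width, from 14 to 41 above the underside. Site at its middle, 27 above the underside. Axes as the tray's.
- rack_mouth (a point): Low grey rack fixed to the bench: a board 120 deep and 148 wide on two sides, with a back panel; underside of the board 56 and top 64 above the bench, clear width inside 136. The point is in the middle of its open front edge, at bench height; x points straight into the rack (draw out towards -x), z up.
- frame_gauge: Tall grey measuring gauge fixed on the bench left of the middle, about 100 wide and 250 deep with its knobs; its column and knob reach 280 mm above the bench, so carry trays over it higher than that or round in front of it. The two smaller grey gauges on the right are 150 high, the olive one far left 330. Origin on the bench under its middle.
- setting_ring_center (a point): Loose steel ring 64 in diameter and 22 high lying on top of the rack; leave it alone. Site at its centre.
- grease_tin_center (a point): Loose round tin 67 in diameter and 31 high on the bench near its far edge; leave it alone. Site at its centre.
Not all that is in view belongs to the job. Leave any green look-alike of the part that bears middle_tray_center alone.

How it is judged:
By the outcome, as a careful person would: the job done as asked, in the order asked, and still so for the second after the job is handed in, with the robot touching nothing.
It also fails if it takes over 72 s, if anything falls off the work surface, if the arm or the gripper's body presses on something with over 40 N, if the wrist force passes 120 N, or if a joint passes its speed limit or range.

## Robot

A 6-joint arm with a two-finger parallel gripper is mounted at the origin on the work surface; the furniture and walls round the work are solid. World frame = base frame: x ahead of the robot, y to its left, z up, the work surface at z = 0. Lengths are in m, angles in rad, forces in N, time in s.
With the tool pointing down it reaches from about 0.425 to 0.925 m from the base axis. Payload 12.5 kg.
Tool frame: the origin (TCP) lies on the centre line of the jaws, within the pads' length; the fingertips stand 22 mm ahead of it and the grasp point (between the pads) lies 3 mm ahead of it; y points along the fingers, z is the direction in which the jaws open and shut, and the axes are right-handed (so a half turn about y gives the same grasp; the last joint's range is limited). The gripper opens to 85 mm and grips with 20 to 120 N. Pads are 22 mm wide; open, the fingers measure 114 mm over their backs; the gripper's body (76 mm by 85 mm) begins 54 mm behind the grasp point. The pads swing forward as they close: fully open they stand 13 mm farther back than shut.
Start: joints at [1.185, 0.491, 1.559, -0, 1.092, -0.106], TCP at [0.173, 0.601, 0.253] pointing down, gripper open.
Joint ranges: [-3.1, 3.1], [-0.84, 2.19], [0.05, 2.79], [-1.13, 4.28], [0.06, 2.93], [-2.69, 2.69]. Speed limits (rad/s): [2.22, 2.22, 2.79, 3.14, 3.14, 3.14].

## Interface

Orientations are given as a 3x3 rotation matrix whose columns are the frame's x, y, z axes.
In Python, from station import ctrl gives the robot as it stands.
- The arm moves only by the tool jog_arm, never from a script. Its argument "increments" is a list that holds one entry, the list of rows, each a list of 7 numbers: the shift along the tool's x, y, z in units of 25 mm (1.0 is 25 mm), then the turn, a rotation vector about the tool's x, y, z in units of 10 degrees (1.0 is 10 degrees), then the opening, from -1 (shut) to 1 (fully open). A call has 1 to 20 rows; each row is the pose to reach, as a shift and turn from the pose commanded when the call began, along the tool's axes at that moment; what a row does not reach only later rows make up. A row lasts 1/8 s, in which the tool goes at most 62.5 mm and 10.7 degrees, less where a joint would pass 70% of its speed; a pose out of reach is approached as far as the arm can. A call with a gripper value outside its range is refused whole. The fingers move at their own pace and stop on an object; "grip_force" is the grip in N (left out, the last holds). Time passes only in rows, so rows that repeat a pose let the fingers close. It gives the time, the measured TCP pose, the force and the opening at its end, in the units of the state.
- ctrl.observe(): the state, without advancing time (a new reading comes with each control period).
- ctrl.read_camera(name): name is "scene" or "top"; returns the picture (400x640x3 uint8, blue, green, red); there is no depth.
- ctrl.calibration(name): a dict with "fx", "fy", "cx", "cy" (pixels), "D" ([k1, k2, p1, p2, k3] as OpenCV has them; the pictures are not rectified), "rvec" (rotation vector, rad) and "tvec" (3), from world to camera coordinates, as OpenCV has them. Camera axes: x right, y down, z forward; pixel columns grow to the right and rows downward; lengths in m; the calibration is good to about 2 mm. A picture is of the moment at which its call begins. calibration takes no time and is no camera call.
- ctrl.sign_off(): hands the job in, once; it reports no verdict.
The state is a dict: "clock": time; "q": joint angles; "qvel": joint speeds; "joint_efforts": joint torques, N m; "ee_pos": TCP position; "eef_rot": TCP orientation; "contact_force": force on the tool from outside, world axes, zero at the start; "ft_torque": the same for the moment, N m; "finger_gap": finger opening in m.
Only numpy, scipy, OpenCV 4.12 (cv2) and the standard library are available. Lean on these libraries where they do the work, as an engineer would, in place of code of your own. Each camera call takes 0.05 s, during which the arm holds its last target. There are 200 camera calls.

## Working session

There is one attempt and no reset: what is moved stays moved. The work goes in short steps, Python scripts to look and compute and a tool call to move; the robot and the scene stay as the last step left them, time stands still between calls to the robot, and variables do not carry over. Pictures are saved under pics/ and viewed, about 8 in all and at most 12, crops included, and the job is handed in when it is done.

Besides the shell and the picture viewer there is one more tool, called after "Request:" by a JSON object that holds its "fn" and its "kwargs". jog_arm: Moves the arm, as the interface text tells. Its arguments: {"type":"object","properties":{"increments":{"type":"array"},"grip_force":{"type":"number"}},"required":["increments"]}

```bash
ls; mkdir -p pics; python3 - <<'E'
from station import ctrl
import cv2
for n in("scene","top"):
    cv2.imwrite(f"pics/{n}0.png",ctrl.read_camera(n)); print(ctrl.calibration(n))
s=ctrl.observe();print(s['ee_pos'],s['eef_rot'],s['finger_gap'],s['clock'])
E
```

```text
pics
{'fx': 448.1736645179892, 'fy': 448.1736645179892, 'cx': 328.78689280595376, 'cy': 202.72150599065276, 'D': array([-0.06036731,  0.        ,  0.        ,  0.        ,  0.        ]), 'rvec': array([ 1.9656037 , -0.92807275,  0.50644212]), 'tvec': array([-0.21866558,  0.25916484,  1.11760092])}
{'fx': 433.48616986132595, 'fy': 433.48616986132595, 'cx': 314.9891368989685, 'cy': 199.78171951996512, 'D': array([0.03498607, 0.        , 0.        , 0.        , 0.        ]), 'rvec': array([ 2.11726448, -2.17823947,  0.17381866]), 'tvec': array([0.08726342, 0.45030082, 1.34084787])}
[0.17252389 0.6005424  0.25281458] [[ 9.61105146e-01 -3.70819355e-04  2.76182479e-01]
 [-2.76182703e-01 -8.72079975e-04  9.61104757e-01]
 [-1.15543037e-04 -9.99999551e-01 -9.40574443e-04]] 0.08507330959414264 0.1
```

View pics/scene0.png

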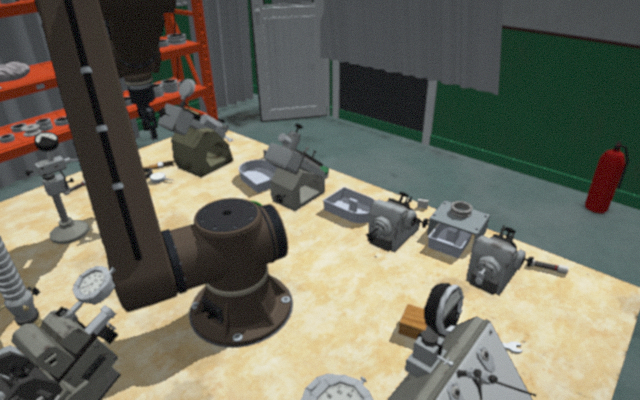

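View pics/top0.png

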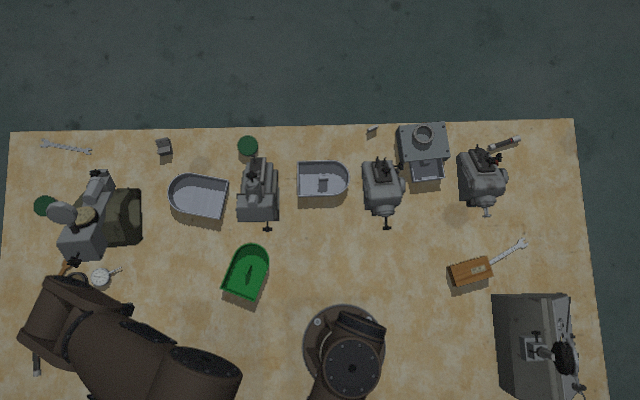

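Candidates: the large tray is the ribless one at top (199,197). The middle tray has a rib, at top (322,183), and the green tray at (247,272) is its look-alike, to be left alone. The small tray sticks out of the rack at top (427,170). Next, close crops to confirm.

```bash
cat > h.py <<'E'
import numpy as np,cv2
from station import ctrl
def cal(n):
    c=ctrl.calibration(n);K=np.array([[c['fx'],0,c['cx']],[0,c['fy'],c['cy']],[0,0,1]]);return K,c['D'],c['rvec'],c['tvec']
def proj(n,P):
    K,D,r,t=cal(n);return cv2.projectPoints(np.float64(P).reshape(-1,1,3),r,t,K,D)[0].reshape(-1,2)
def unproj(n,uv,z):
    K,D,r,t=cal(n);R=cv2.Rodrigues(r)[0]
    uv=np.float64(uv).reshape(-1,2);d=cv2.undistortPoints(uv.reshape(-1,1,2),K,D).reshape(-1,2)
    d=np.c_[d,np.ones(len(d))]@R;o=-R.T@t
    return o+d*((z-o[2])/d[:,2])[:,None]
def crop(im,x,y,w,h,k):
    c=cv2.resize(im[y:y+h,x:x+w],None,fx=k,fy=k,interpolation=cv2.INTER_CUBIC)
    for i in range(0,w,10): cv2.putText(c,str(x+i),(int(i*k),8),0,.3,(0,255,255),1);cv2.line(c,(int(i*k),10),(int(i*k),14),(0,255,255),1)
    for i in range(10,h,10): cv2.putText(c,str(y+i),(0,int(i*k)+3),0,.3,(0,255,255),1)
    return c
E
python3 - <<'E'
from h import *
t=cv2.imread('pics/top0.png');s=cv2.imread('pics/scene0.png')
a=np.vstack([np.hstack([crop(t,160,165,80,60,5),crop(t,285,150,80,60,5)]),np.hstack([crop(t,385,120,80,70,5)[:300],crop(s,415,190,80,60,5)])])
cv2.imwrite('pics/c1.png',a)
E
```

```text
(no output)
```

View pics/c1.png

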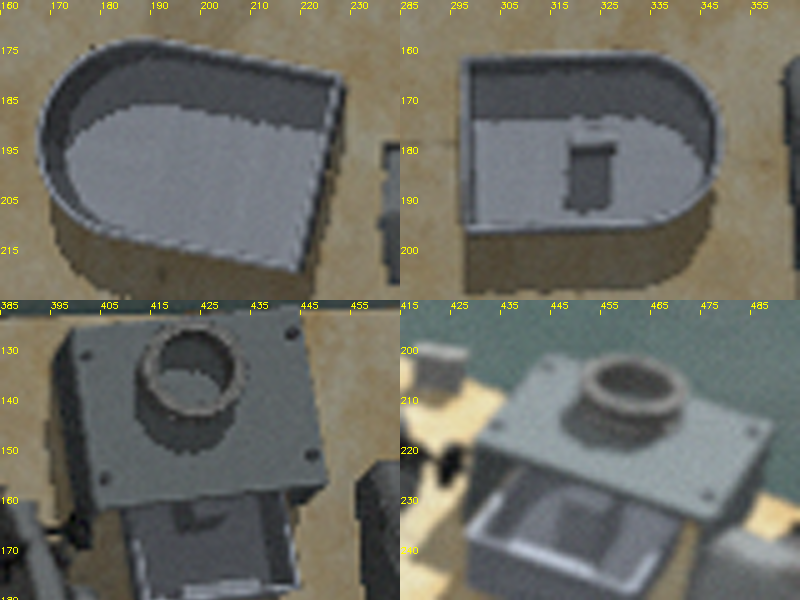

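The crops confirm it: top-left is the ribless large tray, round end left. Top-right is the middle tray with its rib, round end right. Bottom shows the small tray's straight end out of the rack mouth. Now I'll fit the outlines.

```bash
cat > fit.py <<'E'
from h import *
from scipy.optimize import least_squares
def outline(L,W,n=40):
    r=W/2;a=np.linspace(-np.pi/2,np.pi/2,n);b=L/2-r
    arc=np.c_[b+r*np.cos(a),r*np.sin(a)]
    s=np.linspace(-L/2,b,n)
    return np.vstack([np.c_[s,-r+0*s],arc,np.c_[s[::-1],r+0*s],np.c_[-L/2+0*s,np.linspace(r,-r,n)]])
def w(p,xy,z):
    c,s=np.cos(p[2]),np.sin(p[2]);q=xy@np.array([[c,s],[-s,c]])+p[:2]
    return np.c_[q,np.full(len(q),z)]
def dist(pts,L,W):  # signed distance to D outline in mm
    poly=(outline(L,W)*1000).astype(np.float32)
    return np.array([cv2.pointPolygonTest(poly,(float(a*1000),float(b*1000)),True) for a,b in pts])
def fit(n,uv,L,W,p0,z=.04):
    P=unproj(n,uv,z)[:,:2]
    def f(p):
        c,s=np.cos(p[2]),np.sin(p[2]);return dist((P-p[:2])@np.array([[c,-s],[s,c]]),L,W)
    r=least_squares(f,p0,x_scale=[.01,.01,.05],diff_step=1e-4);return r.x,r.fun
E
python3 - <<'E'
from fit import *
o=lambda l,u,v,x,y:[(u+(a-x+.5)/5-.5,v+(b-y+.5)/5-.5) for a,b in l]
L=o([(343,77),(322,175),(300,270),(40,135),(150,40),(110,233),(60,85),(60,185),(250,57),(200,252)],160,165,0,0)
M=o([(462,60),(464,150),(467,232),(720,125),(640,55),(650,226),(700,85),(700,190),(550,57),(560,230)],285,150,400,0)
S=o([(145,600),(298,588)],385,120,0,300)
Sc=o([(467,530),(630,590),(680,518),(515,470)],415,190,400,300)
G=[(222,292),(262,300),(268,262),(250,244),(233,260)]
for nm,l,a,b,p0 in(("L",L,.18,.128,(0.6,.35,np.pi/2)),("M",M,.166,.114,(.6,0,-1.5))):
    P=unproj('top',l,.04);p0=(*P[:,:2].mean(0),p0[2]);p,f=fit('top',l,a,b,p0);print(nm,p.round(4),f.round(1))
print('S',unproj('top',S,.04).round(3).tolist(),unproj('scene',Sc,.04).round(3).tolist())
print('rack',unproj('top',[(405,162),(450,156),(400,125),(445.5,123.6)],.064).round(3).tolist())
print('green',unproj('top',G,.04).round(3).tolist(),'gauge base',unproj('top',[(237,220),(278,220),(240,190)],.0).round(3).tolist())
print('gauge R',unproj('top',[(370,215),(404,215),(384,226)],.0).round(3).tolist(),unproj('top',[(462,205),(505,205)],0).round(3).tolist())
E
```

```text
L [0.4815 0.4462 1.324 ] [ 0.   1.8  0.3 -1.5  2.1 -0.2  0.3  3.9  0.3  0.5]
M [ 0.5215  0.0475 -1.5424] [-0.4  2.   1.1  0.1  1.9 -0.2  0.9  2.8  0.7  1. ]
S [[0.508, -0.241, 0.04], [0.513, -0.338, 0.04]] [[0.508, -0.238, 0.04], [0.515, -0.337, 0.04], [0.598, -0.329, 0.04], [0.581, -0.23, 0.04]]
rack [[0.56, -0.211, 0.064], [0.575, -0.354, 0.064], [0.681, -0.203, 0.064], [0.681, -0.347, 0.064]]
green [[0.176, 0.366, 0.04], [0.148, 0.244, 0.04], [0.262, 0.225, 0.04], [0.319, 0.28, 0.04], [0.271, 0.332, 0.04]] gauge base [[0.399, 0.327, 0.0], [0.395, 0.195, 0.0], [0.497, 0.317, 0.0]]
gauge R [[0.403, -0.102, 0.0], [0.4, -0.212, 0.0], [0.366, -0.146, 0.0]] [[0.427, -0.402, 0.0], [0.424, -0.54, 0.0]]
```

```bash
cat > go.py <<'E'
import sys,numpy as np
from station import ctrl
from scipy.spatial.transform import Rotation as Ro
# args: x,y,z,zyaw ...
s=ctrl.observe();R=np.array(s['eef_rot']);p=np.array(s['ee_pos'])
print('q',np.round(s['q'],2),'p',p.round(4),'zyaw',round(float(np.arctan2(R[1,2],R[0,2])),4),'gap',round(s['finger_gap'],4),'F',np.round(s['contact_force'],1),'t',s['clock'])
for a in sys.argv[1:]:
    x,y,z,w=map(float,a.split(','));c,q=np.cos(w),np.sin(w)
    T=np.array([[q,0,c],[-c,0,q],[0,-1,0]])
    d=R.T@(np.array([x,y,z])-p)/.025; r=np.degrees(Ro.from_matrix(R.T@T).as_rotvec())/10
    print(a,'->',d.round(2).tolist(),r.round(2).tolist())
E
python3 go.py 0.19,0.57,0.36,1.291 0.5215,0.0475,0.36,0.029 0.5215,0.0475,0.12,0.029
```

```text
q [ 1.19  0.49  1.56  0.    1.09 -0.11] p [0.1725 0.6005 0.2528] zyaw 1.291 gap 0.0851 F [-1.1 -0.5  1.2] t 0.1
0.19,0.57,0.36,1.291 -> [1.01, -4.29, -0.99] [0.01, -0.0, -0.0]
0.5215,0.0475,0.36,0.029 -> [19.53, -4.27, -17.41] [0.01, 7.23, 0.0]
0.5215,0.0475,0.12,0.029 -> [19.53, 5.33, -17.4] [0.01, 7.23, 0.0]
```

Request:
{"fn": "jog_arm", "kwargs": {"increments": [[[0.5,-2.2,-0.5,0,0,0,0.5],[1,-4.3,-1,0,0,0,0],[19.5,-4.3,-17.4,0,7.23,0,0],[19.5,-4.3,-17.4,0,7.23,0,0],[19.5,-4.3,-17.4,0,7.23,0,0],[19.5,-4.3,-17.4,0,7.23,0,0],[19.5,-4.3,-17.4,0,7.23,0,0],[19.5,-4.3,-17.4,0,7.23,0,0],[19.5,-4.3,-17.4,0,7.23,0,0],[19.5,-4.3,-17.4,0,7.23,0,0],[19.5,-4.3,-17.4,0,7.23,0,0],[19.5,-4.3,-17.4,0,7.23,0,0],[19.5,-4.3,-17.4,0,7.23,0,0],[19.5,5.3,-17.4,0,7.23,0,0],[19.5,5.3,-17.4,0,7.23,0,0],[19.5,5.3,-17.4,0,7.23,0,0],[19.5,5.3,-17.4,0,7.23,0,0],[19.5,5.3,-17.4,0,7.23,0,0]]], "grip_force": 50}}

```text
clock: 2.35
ee_pos: [0.5192, 0.0487, 0.1183]
eef_rot: [[0.03, -0.007, 1.0], [-1.0, 0.0, 0.03], [-0.001, -1.0, -0.007]]
contact_force: [-0.0, 1.0, 0.3]
finger_gap: 0.0425
```

```bash
python3 - <<'E'
from h import *
t=ctrl.read_camera('top');s=ctrl.read_camera('scene')
cv2.imwrite('pics/c2.png',np.hstack([crop(t,265,140,100,100,4),crop(s,315,140,100,100,4)]))
E
python3 go.py 0.5215,0.0475,0.034,0.029
```

```text
q [-0.03  0.53  1.94  0.    0.67 -0.06] p [0.5214 0.0485 0.122 ] zyaw 0.0297 gap 0.0426 F [0.1 0.1 1.1] t 2.45
0.5215,0.0475,0.034,0.029 -> [0.04, 3.52, 0.0] [-0.0, 0.0, -0.0]
```

View pics/c2.png

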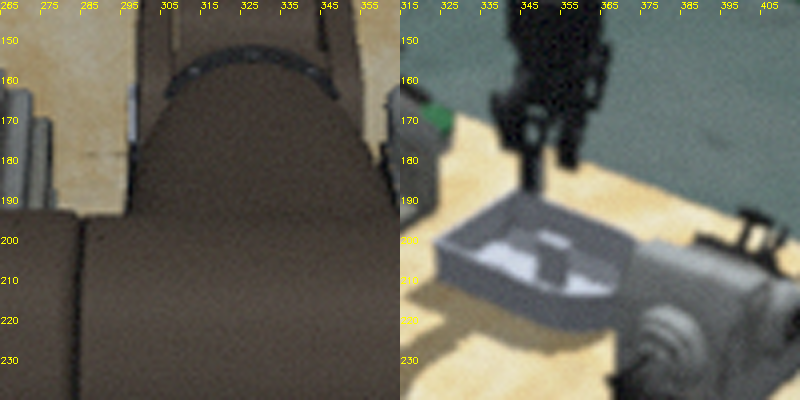

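The arm hides the top view. In the scene view the jaws straddle above the rib, with tips at (345,188) and (357,182) and the rib top at about (353,201). Next I'll check the rib's projection and refine it.

```bash
python3 - <<'E'
from fit import *
p=(.5215,.0475,-1.5424)
c=np.array([[15,5],[15,-5],[-15,-5],[-15,5],[0,0]])/1e3
print('rib top scene',proj('scene',w(p,c,.046)).round(1).tolist(),'top',proj('top',w(p,c,.046)).round(1).tolist())
print('rim corners scene',proj('scene',w(p,np.array([[-.083,.057],[-.083,-.057],[.083,0]]),.04)).round(1).tolist())
print('tips',proj('scene',[[.5214-.0215,.0485,.1],[.5214+.0215,.0485,.1]]).round(1).tolist())
E
```

```text
rib top scene [[357.1, 200.3], [355.4, 201.6], [347.8, 198.6], [349.6, 197.4], [352.5, 199.5]] top [[327.5, 175.7], [327.7, 178.7], [318.3, 179.3], [318.1, 176.2], [322.9, 177.5]]
rim corners scene [[342.4, 186.4], [321.7, 200.2], [373.8, 209.5]]
tips [[348.5, 187.6], [356.6, 182.4]]
```

Request:
{"fn": "jog_arm", "kwargs": {"increments": [[[0.1,2,0,0,0,0,0],[0.1,3.5,0,0,0,0,0],[0.1,3.5,0,0,0,0,0],[0.1,3.5,0,0,0,0,-1],[0.1,3.5,0,0,0,0,-1],[0.1,3.5,0,0,0,0,-1],[0.1,3.5,0,0,0,0,-1],[0.1,3.5,0,0,0,0,-1]]], "grip_force": 60}}

```text
clock: 3.45
ee_pos: [0.5223, 0.0456, 0.0357]
eef_rot: [[0.029, 0.004, 1.0], [-1.0, -0.0, 0.029], [0.0, -1.0, 0.004]]
contact_force: [0.4, 1.7, 11.4]
finger_gap: 0.0093
```

```bash
python3 go.py 0.5215,0.046,0.36,0.029 0.5,0.24,.36,1.2 0.4815,0.4462,0.36,2.895
```

```text
q [-0.04  0.68  1.98  0.    0.47 -0.07] p [0.5223 0.0456 0.0357] zyaw 0.0292 gap 0.0093 F [ 0.4  1.7 11.4] t 3.45
0.5215,0.046,0.36,0.029 -> [-0.02, -12.97, 0.02] [-0.02, 0.0, 0.0]
0.5,0.24,.36,1.2 -> [-7.8, -12.98, -0.61] [-0.02, -6.71, 0.01]
0.4815,0.4462,0.36,2.895 -> [-16.06, -12.98, -1.11] [-0.0, -16.42, 0.03]
```

Request:
{"fn": "jog_arm", "kwargs": {"increments": [[[0,-0.5,0,0,0,0,-1],[0,-2,0,0,0,0,-1],[0,-4,0,0,0,0,-1],[0,-6.5,0,0,0,0,-1],[0,-9,0,0,0,0,-1],[0,-11.5,0,0,0,0,-1],[0,-13,0,0,0,0,-1],[-1,-13,0,0,-0.9,0,-1],[-2.2,-13,-0.1,0,-1.9,0,-1],[-3.4,-13,-0.2,0,-2.9,0,-1],[-4.6,-13,-0.3,0,-3.9,0,-1],[-5.8,-13,-0.4,0,-4.9,0,-1],[-7,-13,-0.5,0,-5.9,0,-1],[-7.8,-13,-0.6,0,-6.7,0,-1],[-7.8,-13,-0.6,0,-6.7,0,-1]]]}}

```text
clock: 5.32
ee_pos: [0.4994, 0.2407, 0.3593]
eef_rot: [[0.932, 0.0, 0.362], [-0.362, 0.0, 0.932], [0.0, -1.0, 0.0]]
contact_force: [0.4, 0.7, -2.1]
finger_gap: 0.0091
```

```bash
python3 go.py  0.4815,0.4462,0.36,2.895
```

```text
q [ 0.33  0.3   1.58  0.    1.26 -0.87] p [0.4994 0.2407 0.3593] zyaw 1.2002 gap 0.0091 F [ 0.4  0.7 -2.1] t 5.325
0.4815,0.4462,0.36,2.895 -> [-3.65, -0.03, 7.4] [-0.0, -9.71, 0.0]
```

Request:
{"fn": "jog_arm", "kwargs": {"increments": [[[-0.4,0,0.8,0,-1,0,-1],[-0.8,0,1.6,0,-2,0,-1],[-1.2,0,2.4,0,-3,0,-1],[-1.6,0,3.2,0,-4,0,-1],[-2,0,4,0,-5,0,-1],[-2.4,0,4.8,0,-6,0,-1],[-2.8,0,5.6,0,-7,0,-1],[-3.2,0,6.4,0,-8,0,-1],[-3.5,0,7,0,-9,0,-1],[-3.65,0,7.4,0,-9.71,0,-1],[-3.65,2,7.4,0,-9.71,0,-1],[-3.65,4,7.4,0,-9.71,0,-1],[-3.65,6,7.4,0,-9.71,0,-1],[-3.65,8,7.4,0,-9.71,0,-1],[-3.65,9.2,7.4,0,-9.71,0,-1],[-3.65,9.2,7.4,0,-9.71,0,-1]]]}}

```text
clock: 7.32
ee_pos: [0.4824, 0.4442, 0.127]
eef_rot: [[0.249, -0.003, -0.969], [0.969, -0.002, 0.249], [-0.003, -1.0, 0.002]]
contact_force: [0.2, 1.1, -0.7]
finger_gap: 0.0094
```

```bash
python3 - <<'E'
from h import *
t=ctrl.read_camera('top');s=ctrl.read_camera('scene')
cv2.imwrite('pics/s3.png',s);cv2.imwrite('pics/t3.png',t)
cv2.imwrite('pics/c3.png',np.hstack([crop(t,155,140,100,100,4),crop(s,215,110,100,100,4)]))
E
python3 go.py
```

```text
q [ 0.64  0.67  1.59 -0.    0.88 -2.25] p [0.4834 0.4453 0.1299] zyaw 2.8915 gap 0.0092 F [-0.9 -0.6 -2.4] t 7.425
```

View pics/c3.png

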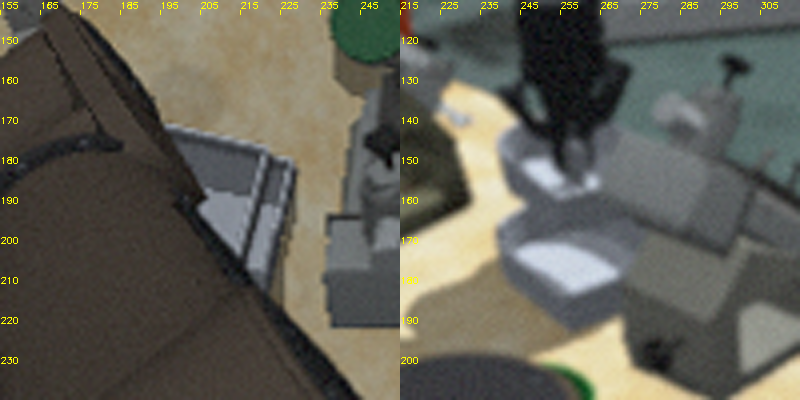

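In the crop, the held middle tray's rim shows at top (222,178) to (216,207), and the large tray's straight edge runs (228,181) to (222,212). Now I'll turn these into a relative offset.

```bash
python3 - <<'E'
from fit import *
o=lambda l,u,v:[(u+(a+.5)/4-.5,v+(b+.5)/4-.5) for a,b in l]
tcp=np.array([.4834,.4453]);yaw=2.8915-np.pi/2;R=np.array([[np.cos(yaw),-np.sin(yaw)],[np.sin(yaw),np.cos(yaw)]])
m=unproj('top',o([(270,151),(258,208),(246,268),(165,126),(215,138)],155,140),.1343)[:,:2]
l=unproj('top',o([(294,163),(281,225),(268,289)],155,140),.04)[:,:2]
print('mid in tool frame mm (expect x -83, side y -57)',((m-tcp)@R*1e3).round(1).tolist())
print('large straight edge in tool frame',((l-tcp)@R*1e3).round(1).tolist())
# large from c1 overlay in scene: predicted visible points
p=(.4815,.4462,1.324)
print('scene large pred: apex, left side pts',proj('scene',w(p,np.array([[.09,0],[.026,.064],[.071,.045],[-.09,.064],[-.09,-.064]]),.04)).round(1).tolist())
pm=(*tcp,yaw)
print('scene mid pred',proj('scene',w(pm,np.array([[.083,0],[.026,.057],[.066,.040],[-.083,.057],[-.083,-.057]]),.1343)).round(1).tolist())
E
```

```text
mid in tool frame mm (expect x -83, side y -57) [[-87.7, -51.6], [-89.8, -8.4], [-92.5, 36.5], [-7.9, -52.8], [-45.9, -52.1]]
large straight edge in tool frame [[-85.1, -61.0], [-87.5, -10.5], [-90.3, 40.9]]
scene large pred: apex, left side pts [[248.3, 160.8], [240.8, 171.8], [239.9, 165.9], [255.9, 184.4], [287.2, 173.9]]
scene mid pred [[247.3, 138.6], [240.3, 147.7], [239.6, 142.8], [254.7, 158.7], [283.5, 150.0]]
```

```bash
cat > ov.py <<'E'
from fit import *
def ov(n,im,x,y,ww,hh,k,items):
    c=crop(im,x,y,ww,hh,k);d=c.copy()
    for p,L,W,z,col in items:
        q=(proj(n,w(p,outline(L,W),z))+.5-[x,y])*k-.5
        cv2.polylines(d,[np.round(q*8).astype(np.int32).reshape(-1,1,2)],True,col,1,cv2.LINE_AA,3)
    return np.hstack([c,d])
E
python3 - <<'E'
from ov import *
t=cv2.imread('pics/t3.png');s=cv2.imread('pics/s3.png')
it=[((.4815,.4462,1.324),.18,.128,.04,(0,0,255)),((.4834,.4453,1.3207),.166,.114,.1343,(0,255,0))]
cv2.imwrite('pics/c4.png',np.vstack([ov('scene',s,232,132,57,62,7,it)[:, :798],ov('top',t,185,165,57,32,7,it)[:, :798][:165]]))
R=cv2.Rodrigues(cal('top')[2])[0];print(-R.T@cal('top')[3])
E
```

```text
[0.2463852  0.09212341 1.39250363]
```

View pics/c4.png

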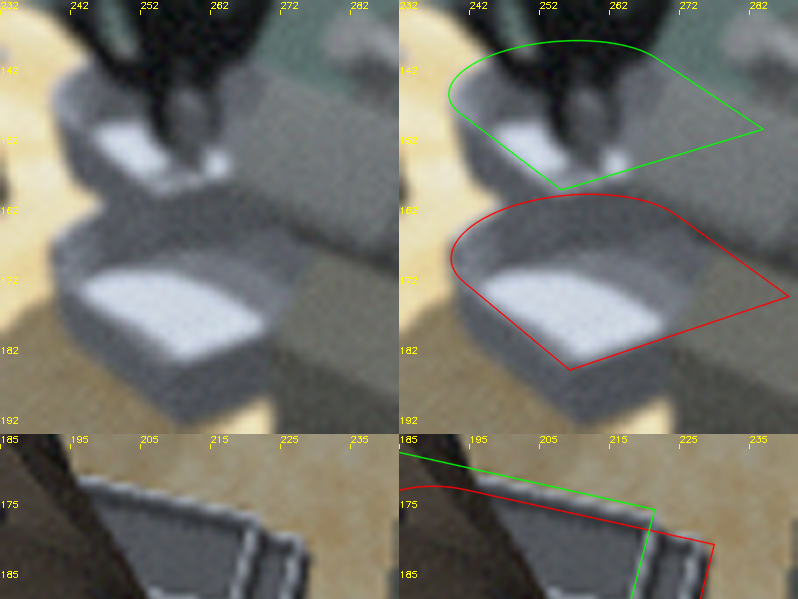

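```bash
cat > rfit.py <<'E'
from fit import *
from scipy.optimize import minimize
from scipy.ndimage import map_coordinates
def rfit(n,im,p0,L,W,z,vis=lambda q:np.ones(len(q),bool),both=()):
    B=im[:,:,0].astype(float)
    def val(p,off):
        q=proj(n,w(p,outline(L-2*off,W-2*off),z));return map_coordinates(B,[q[:,1],q[:,0]],order=1),q
    m=vis(val(p0,.0015)[1])
    def f(p):
        p=np.array(p);a=val(p,.0015)[0];b=val(p,-.003)[0];c=val(p,.006)[0]
        return -np.mean((np.minimum(a-b,40)+np.minimum(a-c,40))[m])
    best=min((minimize(f,np.array(p0)+d,method='Nelder-Mead',options=dict(initial_simplex=np.array(p0)+d+np.array([[0,0,0],[.004,0,0],[0,.004,0],[0,0,.03]]))) for d in np.array([[0,0,0],[.004,0,0],[-.004,0,0],[0,.004,0],[0,-.004,0],[0,0,.04],[0,0,-.04]])),key=lambda r:r.fun)
    return best.x,best.fun,f(p0)
E
python3 - <<'E'
from rfit import *
t0=cv2.imread('pics/top0.png');t3=cv2.imread('pics/t3.png')
print('L',rfit('top',t0,(.4815,.4462,1.324),.18,.128,.04))
print('M0',rfit('top',t0,(.5215,.0475,-1.5424),.166,.114,.04))
vis=lambda q:(q[:,0]>198)&(q[:,1]<172+ (q[:,0]-198)*1.75+0)&(q[:,0]>165)
print('M3',rfit('top',t3,(.4834-.005,.4453-.003,1.3207),.166,.114,.1343,vis))
print('L3',rfit('top',t3,(.4815,.4462,1.324),.18,.128,.04,lambda q:vis(q)&(q[:,0]>219)))
E
```

```text
L (array([0.48321021, 0.45089848, 1.35093273]), np.float64(-51.79332637283405), np.float64(-1.073319212969406))Traceback (most recent call last):
  File "<stdin>", line 4, in <module>
  File "rfit.py", line 12, in rfit
    best=min((minimize(f,np.array(p0)+d,method='Nelder-Mead',options=dict(initial_simplex=np.array(p0)+d+np.array([[0,0,0],[.004,0,0],[0,.004,0],[0,0,.03]]))) for d in np.array([[0,0,0],[.004,0,0],[-.004,0,0],[0,.004,0],[0,-.004,0],[0,0,.04],[0,0,-.04]])),key=lambda r:r.fun)
  File "rfit.py", line 12, in <genexpr>
    best=min((minimize(f,np.array(p0)+d,method='Nelder-Mead',options=dict(initial_simplex=np.array(p0)+d+np.array([[0,0,0],[.004,0,0],[0,.004,0],[0,0,.03]]))) for d in np.array([[0,0,0],[.004,0,0],[-.004,0,0],[0,.004,0],[0,-.004,0],[0,0,.04],[0,0,-.04]])),key=lambda r:r.fun)
              ~~~~~~~~^^^^^^^^^^^^^^^^^^^^^^^^^^^^^^^^^^^^^^^^^^^^^^^^^^^^^^^^^^^^^^^^^^^^^^^^^^^^^^^^^^^^^^^^^^^^^^^^^^^^^^^^^^^^^^^^^^^^^^^^^^^^^^^^^^^^^^^^
    res = _minimize_neldermead(fun, x0, args, callback, bounds=bounds,
                               **options)
    fxcc = func(xcc)
    fx = function(np.copy(x), *(wrapper_args + args))
  File "rfit.py", line 10, in f
    p=np.array(p);a=val(p,.0015)[0];b=val(p,-.003)[0];c=val(p,.006)[0]
                    ~~~^^^^^^^^^
  File "rfit.py", line 7, in val
    q=proj(n,w(p,outline(L-2*off,W-2*off),z));return map_coordinates(B,[q[:,1],q[:,0]],order=1),q
  File "h.py", line 6, in proj
    K,D,r,t=cal(n);return cv2.projectPoints(np.float64(P).reshape(-1,1,3),r,t,K,D)[0].reshape(-1,2)
            ~~~^^^
  File "h.py", line 4, in cal
    c=ctrl.calibration(n);K=np.array([[c['fx'],0,c['cx']],[0,c['fy'],c['cy']],[0,0,1]]);return K,c['D'],c['rvec'],c['tvec']
ValueError: time passes only in moves, steps and waits
```

```bash
sed -i 's/^def cal(n):/import functools\n@functools.cache\ndef cal(n):/' h.py
cat > m.py <<'E'
from rfit import *
t0=cv2.imread('pics/top0.png');t3=cv2.imread('pics/t3.png')
print('L',rfit('top',t0,(.4832,.4509,1.351),.18,.128,.04))
print('M0',rfit('top',t0,(.5215,.0475,-1.5424),.166,.114,.04))
vis=lambda q:(q[:,0]>198)&(q[:,1]<172+ (q[:,0]-198)*1.75+0)
print('M3',rfit('top',t3,(.4834-.005,.4453-.003,1.34),.166,.114,.1343,vis))
print('L3',rfit('top',t3,(.4832,.4509,1.351),.18,.128,.04,lambda q:vis(q)&(q[:,0]>219)))
E
python3 m.py
```

```text
L (array([0.48321324, 0.45089916, 1.35092261]), np.float64(-51.79331065552704), np.float64(-51.79072794000994))
M0 (array([ 0.52437417,  0.04659306, -1.57211197]), np.float64(-47.31606276764769), np.float64(-9.654493443628079))
M3 (array([0.48274765, 0.44408759, 1.30305053]), np.float64(-60.05996965152932), np.float64(-33.56359035339482))
L3 (array([0.49035083, 0.45166437, 1.28267491]), np.float64(-41.01025814599941), np.float64(-30.23498119814073))
```

```bash
python3 go.py .4835,.4521,.07,2.9218 .4835,.4521,.05,2.9218 .4835,.4521,.0387,2.9218
```

```text
q [ 0.64  0.67  1.59 -0.    0.88 -2.25] p [0.4834 0.4453 0.1299] zyaw 2.8915 gap 0.0092 F [-0.9 -0.6 -2.4] t 7.425
.4835,.4521,.07,2.9218 -> [0.26, 2.4, 0.07] [0.01, -0.17, 0.01]
.4835,.4521,.05,2.9218 -> [0.26, 3.2, 0.07] [0.01, -0.17, 0.01]
.4835,.4521,.0387,2.9218 -> [0.26, 3.65, 0.07] [0.01, -0.17, 0.01]
```

Request:
{"fn": "jog_arm", "kwargs": {"increments": [[[0.26,0,0.07,0,-0.17,0,-1],[0.26,1.2,0.07,0,-0.17,0,-1],[0.26,2.2,0.07,0,-0.17,0,-1],[0.26,2.6,0.07,0,-0.17,0,-1],[0.26,2.9,0.07,0,-0.17,0,-1],[0.26,3.1,0.07,0,-0.17,0,-1],[0.26,3.2,0.07,0,-0.17,0,-1],[0.26,3.2,0.07,0,-0.17,0,-1]]]}}

```text
clock: 8.43
ee_pos: [0.4827, 0.4523, 0.0486]
eef_rot: [[0.217, 0.0, -0.976], [0.976, 0.0, 0.217], [0.0, -1.0, -0.0]]
contact_force: [-0.2, 0.6, -1.8]
finger_gap: 0.0089
```

```bash
python3 go.py .4835,.4521,.0387,2.9218
```

```text
q [ 0.65  0.78  1.62  0.    0.74 -2.27] p [0.4827 0.4523 0.0486] zyaw 2.9229 gap 0.0089 F [-0.2  0.6 -1.8] t 8.425
.4835,.4521,.0387,2.9218 -> [-0.0, 0.39, -0.03] [0.0, 0.01, 0.0]
```

No contact so far. Lowering slowly until it seats.

Request:
{"fn": "jog_arm", "kwargs": {"increments": [[[0,0.1,0,0,0,0,-1],[0,0.2,0,0,0,0,-1],[0,0.3,0,0,0,0,-1],[0,0.36,0,0,0,0,-1],[0,0.4,0,0,0,0,-1],[0,0.42,0,0,0,0,-1],[0,0.42,0,0,0,0,-1]]]}}

```text
clock: 9.3
ee_pos: [0.4826, 0.4522, 0.0387]
eef_rot: [[0.217, 0.0, -0.976], [0.976, 0.0, 0.217], [0.0, -1.0, -0.0]]
contact_force: [-2.1, -2.8, 7.2]
finger_gap: 0.009
```

Request:
{"fn": "jog_arm", "kwargs": {"increments": [[[0,0,0,0,0,0,0.05],[0,0,0,0,0,0,0.05],[0,0,0,0,0,0,0.05],[0,0,0,0,0,0,0.05],[0,-1,0,0,0,0,0.05],[0,-3,0,0,0,0,0.05],[0,-5.5,0,0,0,0,0.05],[0,-8,0,0,0,0,0.05],[0,-10.5,0,0,0,0,0.05],[0,-12.8,0,0,0,0,0.05],[0,-12.8,0,0,0,0,0.05]]]}}

```text
clock: 10.68
ee_pos: [0.4831, 0.4527, 0.3629]
eef_rot: [[0.217, 0.007, -0.976], [0.976, 0.005, 0.217], [0.007, -1.0, -0.005]]
contact_force: [-0.1, -0.2, -0.4]
finger_gap: 0.0449
```

```bash
python3 go.py .5,.1,.36,1.5 ; cat > sm.py <<'E'
from rfit import *
t0=cv2.imread('pics/top0.png');s0=cv2.imread('pics/scene0.png')
ps=(.585,-.283,.08)
for yw in(.05,.1):
  p=(.511+.076*np.cos(yw),-.289+.076*np.sin(yw),yw)
  a=rfit('top',t0,p,.152,.1,.04,lambda q:q[:,1]>164);b=rfit('scene',s0,p,.152,.1,.04,lambda q:q[:,1]>230)
  for r in(a,b):
    e=r[0];c,s=np.cos(e[2]),np.sin(e[2]);print(e.round(4),r[1:],'pull',(e[0]-.07*c).round(4),(e[1]-.07*s).round(4))
E
python3 sm.py
```

```text
q [ 0.65  0.46  1.31  0.    1.36 -2.27] p [0.4831 0.4527 0.3629] zyaw 2.923 gap 0.0449 F [-0.1 -0.2 -0.4] t 10.675
.5,.1,.36,1.5 -> [-13.63, 0.05, -3.72] [-0.0, 8.15, 0.05]
[ 0.5846 -0.2824  0.1033] (np.float64(-55.110536518483315), np.float64(-40.52871619955035)) pull 0.515 -0.2897
[ 0.5872 -0.2805  0.1022] (np.float64(-41.45502169365185), np.float64(-29.534327802858616)) pull 0.5176 -0.2877
[ 0.5846 -0.2822  0.107 ] (np.float64(-54.570440125634924), np.float64(-36.55211338342169)) pull 0.515 -0.2897
[ 0.5872 -0.2806  0.1018] (np.float64(-43.06232918547583), np.float64(-41.538605972979134)) pull 0.5176 -0.2877
```

Request:
{"fn": "jog_arm", "kwargs": {"increments": [[[-1.5,0,-0.4,0,0.9,0,0.0],[-3,0,-0.8,0,1.8,0,0.0],[-4.7,0,-1.3,0,2.8,0,0.0],[-6.4,0,-1.8,0,3.8,0,0.0],[-8.1,0,-2.2,0,4.8,0,0.0],[-9.8,0,-2.7,0,5.8,0,0.0],[-11.5,0,-3.1,0,6.8,0,0.0],[-13,0,-3.5,0,7.8,0,0.0],[-13.6,0,-3.7,0,8.15,0,0.0],[-13.6,0,-3.7,0,8.15,0,0.0]]]}}

```text
clock: 11.92
ee_pos: [0.4992, 0.0999, 0.3573]
eef_rot: [[0.998, -0.001, 0.07], [-0.07, 0.0, 0.998], [-0.001, -1.0, 0.0]]
contact_force: [0.2, -0.3, 0.6]
finger_gap: 0.0428
```

```bash
python3 go.py .516,-.289,.36,.103 .516,-.289,.13,.103; python3 - <<'E'
from ov import *
from rfit import *
t=ctrl.read_camera('top');s=ctrl.read_camera('scene');cv2.imwrite('pics/t5.png',t);cv2.imwrite('pics/s5.png',s)
L=rfit('top',t,(.4832,.4509,1.351),.18,.128,.04);M=rfit('top',t,(.4832,.4509,1.351),.166,.114,.043);print(L,M)
it=[((.4832,.4509,1.351),.18,.128,.04,(0,0,255)),(M[0],.166,.114,.043,(0,255,0))]
cv2.imwrite('pics/c5.png',np.vstack([ov('top',t,160,165,80,60,5,it),ov('scene',s,225,140,80,60,5,it)]))
E
```

```text
q [ 0.07  0.23  1.68  0.    1.23 -1.43] p [0.4992 0.0999 0.3573] zyaw 1.5007 gap 0.0428 F [ 0.2 -0.3  0.6] t 11.925
.516,-.289,.36,.103 -> [1.76, -0.11, -15.47] [0.0, 8.01, -0.0]
.516,-.289,.13,.103 -> [1.77, 9.09, -15.47] [0.0, 8.01, -0.0]
(array([0.48271765, 0.45072691, 1.34795171]), np.float64(-54.25204608013166), np.float64(-52.13698075576242)) (array([0.48260025, 0.45230437, 1.35060349]), np.float64(-43.25395458866265), np.float64(-33.36380122367572))
```

View pics/c5.png

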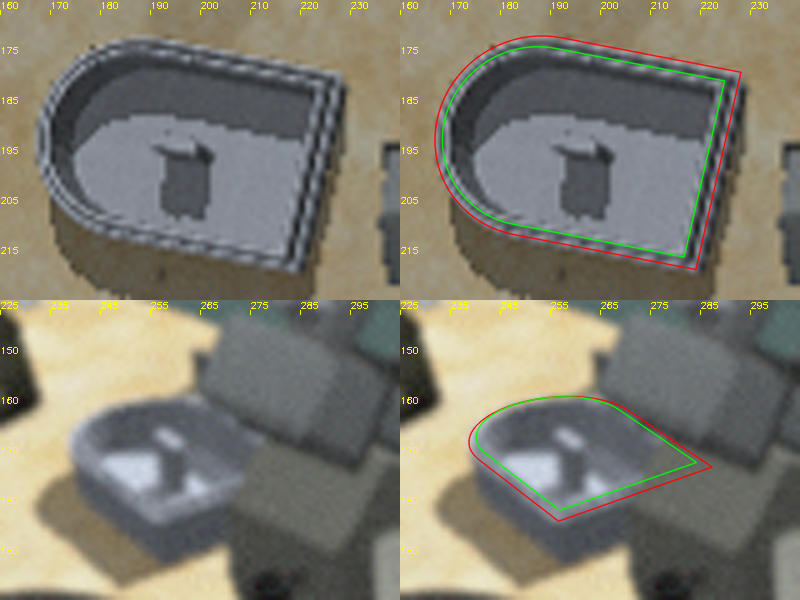

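The middle tray sits evenly inside the large one, with an even gap and parallel rims all round. Now the small tray's pull grip.

Request:
{"fn": "jog_arm", "kwargs": {"increments": [[[0.2,0,-1.8,0,0.9,0,0.0],[0.4,0,-3.6,0,1.9,0,0.0],[0.6,0,-5.4,0,2.9,0,0.0],[0.8,0,-7.2,0,3.9,0,0.0],[1,0,-9,0,4.9,0,0.0],[1.2,0,-10.8,0,5.9,0,0.0],[1.5,0,-12.6,0,6.9,0,0.0],[1.7,0,-14.4,0,7.8,0,0.0],[1.76,0,-15.47,0,8.01,0,0.0],[1.76,2,-15.47,0,8.01,0,0.0],[1.76,4.2,-15.47,0,8.01,0,0.0],[1.76,6.5,-15.47,0,8.01,0,0.0],[1.76,8.5,-15.47,0,8.01,0,0.0],[1.76,9.1,-15.47,0,8.01,0,0.0],[1.76,9.1,-15.47,0,8.01,0,0.0]]]}}

```text
clock: 13.9
ee_pos: [0.5164, -0.2881, 0.1303]
eef_rot: [[0.104, -0.0, 0.995], [-0.995, 0.001, 0.104], [-0.001, -1.0, -0.0]]
contact_force: [0.5, -0.6, -0.8]
finger_gap: 0.043
```

```bash
python3 - <<'E'
from h import *
t=ctrl.read_camera('top');s=ctrl.read_camera('scene')
cv2.imwrite('pics/c6.png',np.hstack([crop(t,385,120,80,100,5),crop(s,410,170,80,100,5)]))
E
python3 go.py .516,-.289,.036,.103
```

```text
q [-0.62  0.59  1.76  0.    0.79 -0.72] p [ 0.5168 -0.2888  0.132 ] zyaw 0.1033 gap 0.0427 F [-0.8 -0.1 -0.2] t 14.0
.516,-.289,.036,.103 -> [0.0, 3.84, -0.04] [-0.01, 0.0, 0.01]
```

View pics/c6.png

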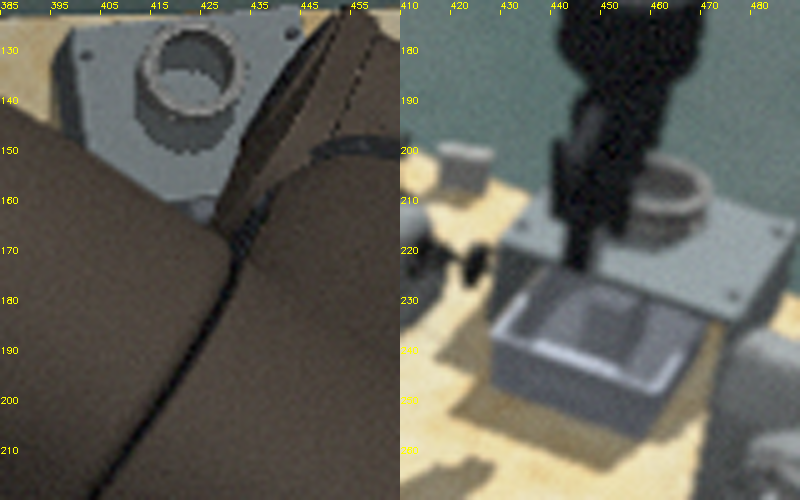

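Request:
{"fn": "jog_arm", "kwargs": {"increments": [[[0,1.5,-0.04,0,0,0,0.0],[0,3,-0.04,0,0,0,0.0],[0,3.76,-0.04,0,0,0,0.0],[0,3.76,-0.04,0,0,0,0.0],[0,3.76,-0.04,0,0,0,-1],[0,3.76,-0.04,0,0,0,-1],[0,3.76,-0.04,0,0,0,-1],[0,3.76,-0.04,0,0,0,-1],[0,3.76,-0.04,0,0,0,-1]]], "grip_force": 60}}

```text
clock: 15.12
ee_pos: [0.5155, -0.2891, 0.0378]
eef_rot: [[0.102, 0.002, 0.995], [-0.995, -0.001, 0.102], [0.002, -1.0, 0.002]]
contact_force: [0.6, 0.9, 6.8]
finger_gap: 0.0093
```

```bash
python3 go.py
```

```text
q [-0.62  0.73  1.81  0.    0.6  -0.73] p [ 0.5155 -0.2891  0.0378] zyaw 0.1023 gap 0.0093 F [0.6 0.9 6.8] t 15.125
```

Request:
{"fn": "jog_arm", "kwargs": {"increments": [[[0,0,-0.3,0,0,0,-1],[0,0,-0.8,0,0,0,-1],[0,0,-1.4,0,0,0,-1],[0,0,-2,0,0,0,-1],[0,0,-2.6,0,0,0,-1],[0,0,-3.2,0,0,0,-1],[0,0,-3.8,0,0,0,-1],[0,0,-4.4,0,0,0,-1],[0,0,-4.9,0,0,0,-1],[0,0,-5.2,0,0,0,-1],[0,0,-5.2,0,0,0,-1],[0,0,-5.2,0,0,0,-1]]]}}

```text
clock: 16.62
ee_pos: [0.386, -0.3032, 0.0378]
eef_rot: [[0.102, 0.003, 0.995], [-0.995, -0.003, 0.102], [0.003, -1.0, 0.002]]
contact_force: [-3.9, -4.5, 13.6]
finger_gap: 0.0099
```

```bash
python3 go.py
```

```text
q [-0.8   0.65  2.07 -0.    0.42 -0.9 ] p [ 0.386  -0.3032  0.0378] zyaw 0.1021 gap 0.0099 F [-3.9 -4.5 13.6] t 16.625
```

Request:
{"fn": "jog_arm", "kwargs": {"increments": [[[0,0,0,0,0,0,0.0],[0,0,0,0,0,0,0.0],[0,0,0,0,0,0,0.0],[0,-1,0,0,0,0,0.0],[0,-3,0,0,0,0,0.0],[0,-5.5,0,0,0,0,0.0],[0,-8,0,0,0,0,0.0],[0,-10,0,0,0,0,0.0],[-2,-10,1,0,1,0,0.0],[-4,-10,2,0,2,0,0.0],[-6,-10,3,0,3,0,0.0],[-8,-10,4,0,4,0,0.0],[-10,-10,4,0,5,0,0.0],[-12,-10,4,0,6,0,0.1],[-12,-10,4,0,7,0,0.1],[-12,-10,4,0,8,0,0.1],[-12,-10,4,0,9,0,0.1],[-12,-10,4,0,9,0,0.1]]]}}

```text
clock: 18.88
ee_pos: [0.4541, 0.0068, 0.2862]
eef_rot: [[-0.995, -0.0, 0.103], [-0.103, 0.0, -0.995], [0.0, -1.0, -0.0]]
contact_force: [-0.3, -0.4, 0.3]
finger_gap: 0.0468
```

```bash
python3 - <<'E'
from ov import *
from rfit import *
t=ctrl.read_camera('top');s=ctrl.read_camera('scene');cv2.imwrite('pics/t7.png',t);cv2.imwrite('pics/s7.png',s)
p=(.386+.0697,-.3032+.0071,.102)
it=[]
for n,im in(('top',t),('scene',s)):
    S=rfit(n,im,p,.152,.1,.04);print(n,S);it.append((S[0],.152,.1,.04,(0,255,0)))
u,v=proj('top',[[*p[:2],.04]])[0].astype(int);a,b=proj('scene',[[*p[:2],.04]])[0].astype(int)
cv2.imwrite('pics/c7.png',np.vstack([ov('top',t,u-40,v-35,80,60,5,it[:1]),ov('scene',s,a-40,b-30,80,60,5,it[1:])]))
E
python3 go.py .4557,-.2961,.15,-1.469
```

```text
top (array([ 0.45572935, -0.2972162 ,  0.09962459]), np.float64(-55.516513175773625), np.float64(-52.13257710482495))
scene (array([ 0.45850464, -0.2944813 ,  0.08512896]), np.float64(-46.66342809995782), np.float64(-34.90892942693315))
q [-0.13  0.21  1.91  0.    1.02  1.33] p [0.4542 0.0067 0.2862] zyaw -1.4647 gap 0.047 F [-0.7  0.2  0.5] t 18.975
.4557,-.2961,.15,-1.469 -> [1.22, 5.45, 12.05] [0.0, 0.02, 0.0]
```

View pics/c7.png

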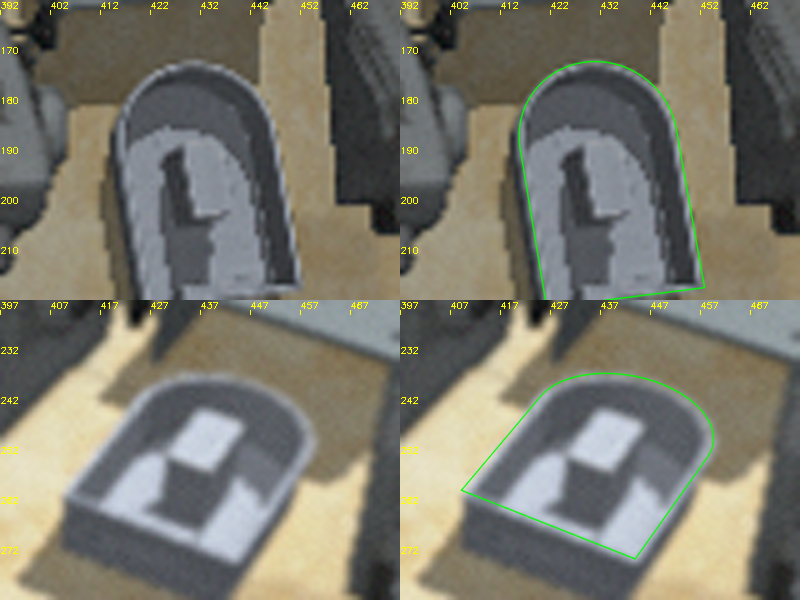

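The small tray is out and flat on the bench, clear of the rack and released. Its rib top is at scene (437,252), and the top fit agrees with the arm's own reckoning to about 1 mm.

Request:
{"fn": "jog_arm", "kwargs": {"increments": [[[0.2,0,2,0,0,0,0.1],[0.5,0,4.4,0,0,0,0.1],[0.7,0,6.8,0,0,0,0.1],[1,0.5,9.2,0,0,0,0.1],[1.23,2,11.5,0,0.03,0,0.1],[1.23,4,12.06,0,0.03,0,0.1],[1.23,6,12.06,0,0.03,0,0.1],[1.23,6.5,12.06,0,0.03,0,0.1],[1.23,6.5,12.06,0,0.03,0,0.1]]]}}

```text
clock: 20.1
ee_pos: [0.4548, -0.2964, 0.1241]
eef_rot: [[-0.995, -0.0, 0.099], [-0.099, 0.0, -0.995], [0.0, -1.0, -0.0]]
contact_force: [1.0, -0.5, 0.3]
finger_gap: 0.0469
```

```bash
python3 go.py .456,-.2965,.038,-1.471
```

```text
q [-0.7   0.55  1.89  0.    0.71  0.77] p [ 0.4548 -0.2964  0.1241] zyaw -1.4719 gap 0.0469 F [ 1.  -0.5  0.3] t 20.1
.456,-.2965,.038,-1.471 -> [-0.05, 3.44, 0.01] [0.0, -0.01, 0.0]
```

Request:
{"fn": "jog_arm", "kwargs": {"increments": [[[-0.05,1.5,0,0,0,0,0.1],[-0.05,2.6,0,0,0,0,0.1],[-0.05,3.2,0,0,0,0,0.1],[-0.05,3.44,0,0,0,0,0.1],[-0.05,3.44,0,0,0,0,-1],[-0.05,3.44,0,0,0,0,-1],[-0.05,3.44,0,0,0,0,-1],[-0.05,3.44,0,0,0,0,-1]]], "grip_force": 60}}

```text
clock: 21.1
ee_pos: [0.4562, -0.2966, 0.0388]
eef_rot: [[-0.995, 0.001, 0.097], [-0.097, -0.001, -0.995], [-0.001, -1.0, 0.001]]
contact_force: [-1.3, 1.2, 6.7]
finger_gap: 0.0254
```

```bash
python3 go.py .44,-.2965,.37,-1.471 .5,.1,.37,-0.8
```

```text
q [-0.7   0.69  1.93  0.    0.52  0.78] p [ 0.4562 -0.2966  0.0388] zyaw -1.4735 gap 0.0254 F [-1.3  1.2  6.7] t 21.1
.44,-.2965,.37,-1.471 -> [0.63, -13.25, -0.05] [-0.01, -0.01, -0.01]
.5,.1,.37,-0.8 -> [-3.3, -13.26, -15.6] [-0.01, -3.86, -0.0]
```

Request:
{"fn": "jog_arm", "kwargs": {"increments": [[[0,-0.4,0,0,0,0,-1],[0,-1.5,0,0,0,0,-1],[0,-3.5,0,0,0,0,-1],[0,-6,0,0,0,0,-1],[0,-8.5,0,0,0,0,-1],[0,-11,0,0,0,0,-1],[0,-13.25,-0.5,0,0,0,-1],[-0.5,-13.25,-2.5,0,-0.6,0,-1],[-1,-13.25,-4.7,0,-1.2,0,-1],[-1.5,-13.25,-7,0,-1.8,0,-1],[-2,-13.25,-9.3,0,-2.4,0,-1],[-2.5,-13.25,-11.6,0,-3,0,-1],[-3,-13.25,-13.9,0,-3.5,0,-1],[-3.3,-13.25,-15.6,0,-3.86,0,-1],[-3.3,-13.25,-15.6,0,-3.86,0,-1]]]}}

```text
clock: 22.98
ee_pos: [0.4994, 0.1022, 0.3694]
eef_rot: [[-0.714, -0.0, 0.7], [-0.7, 0.0, -0.714], [-0.0, -1.0, -0.0]]
contact_force: [0.4, -0.8, -2.9]
finger_gap: 0.0249
```

```bash
python3 go.py .4827,.4528,.37,-.2202 .4827,.4528,.14,-.2202
```

```text
q [0.07 0.22 1.66 0.   1.26 0.87] p [0.4994 0.1022 0.3694] zyaw -0.7956 gap 0.0249 F [ 0.4 -0.8 -2.9] t 22.975
.4827,.4528,.37,-.2202 -> [-9.34, -0.02, -10.48] [0.0, -3.3, -0.0]
.4827,.4528,.14,-.2202 -> [-9.34, 9.18, -10.48] [0.0, -3.3, -0.0]
```

Request:
{"fn": "jog_arm", "kwargs": {"increments": [[[-1.3,0,-1.5,0,-0.4,0,-1],[-2.8,0,-3.1,0,-0.9,0,-1],[-4.3,0,-4.8,0,-1.5,0,-1],[-5.8,0,-6.5,0,-2,0,-1],[-7.3,0,-8.2,0,-2.6,0,-1],[-8.7,0,-9.8,0,-3.1,0,-1],[-9.34,0,-10.48,0,-3.3,0,-1],[-9.34,0,-10.48,0,-3.3,0,-1],[-9.34,2,-10.48,0,-3.3,0,-1],[-9.34,4,-10.48,0,-3.3,0,-1],[-9.34,6.5,-10.48,0,-3.3,0,-1],[-9.34,8.5,-10.48,0,-3.3,0,-1],[-9.34,9.2,-10.48,0,-3.3,0,-1],[-9.34,9.2,-10.48,0,-3.3,0,-1]]]}}

```text
clock: 24.72
ee_pos: [0.4855, 0.4498, 0.1395]
eef_rot: [[-0.223, -0.0, 0.975], [-0.975, -0.0, -0.223], [0.0, -1.0, -0.0]]
contact_force: [-0.1, -0.4, -0.9]
finger_gap: 0.0251
```

```bash
python3 go.py .4825,.452,.09,-.219; python3 - <<'E'
from ov import *
t=ctrl.read_camera('top');s=ctrl.read_camera('scene');cv2.imwrite('pics/t8.png',t)
e=ctrl.observe();x,y,z=e['ee_pos'];R=np.array(e['eef_rot']);yw=np.arctan2(R[1,2],R[0,2])+np.pi/2
it=[((.4824,.4515,1.352),.166,.114,.043,(0,0,255)),((x-.0005*np.cos(yw),y-.0005*np.sin(yw),yw),.152,.1,z-.0388+.04,(0,255,0))]
cv2.imwrite('pics/c8.png',np.vstack([ov('top',t,160,165,80,60,5,it),ov('scene',s,225,130,80,60,5,it)]))
E
```

```text
q [ 0.65  0.66  1.57 -0.    0.91  0.87] p [0.4855 0.4498 0.1395] zyaw -0.2252 gap 0.0251 F [-0.1 -0.4 -0.9] t 24.725
.4825,.452,.09,-.219 -> [-0.06, 1.98, -0.14] [0.0, -0.04, 0.0]
```

View pics/c8.png

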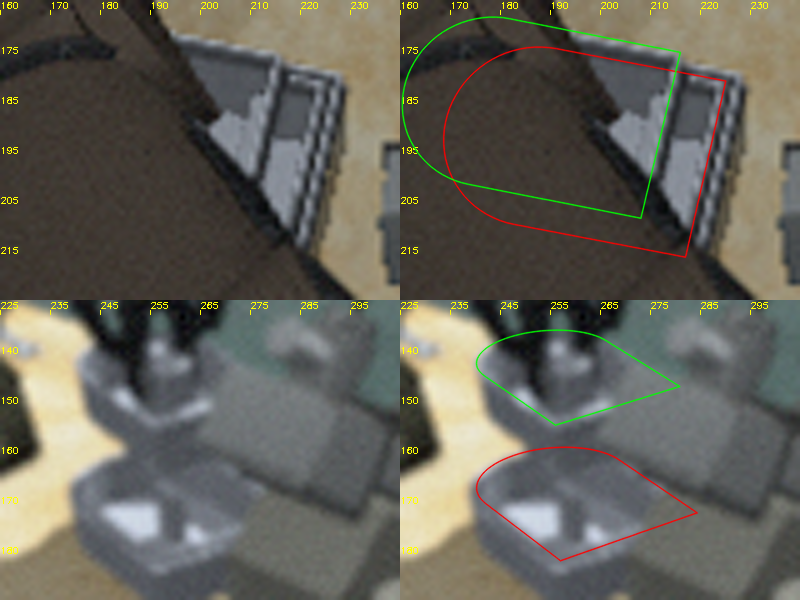

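```bash
python3 - <<'E'
from rfit import *
t=cv2.imread('pics/t8.png')
vis=lambda q:(q[:,0]>199)&(q[:,1]<182+(q[:,0]-199)*1.3)
x,y,yw=.4855,.4498,-.2252+np.pi/2
for d in((0,0),(-.004,0),(-.002,.002)):
    r=rfit('top',t,(x+d[0],y+d[1],yw),.152,.1,.1395+.0012,vis);e=r[0]
    D=e[:2]-[x,y];c,s=np.cos(yw),np.sin(yw);print(e.round(4),r[1],'in tray frame mm',(D@np.array([[c,-s],[s,c]])*1e3).round(1),'dyaw',(e[2]-yw).round(3))
E
```

```text
[0.487  0.4508 1.3236] -56.3199018605522 in tray frame mm [ 1.3 -1.2] dyaw -0.022
[0.487  0.4508 1.3227] -56.46613069162384 in tray frame mm [ 1.3 -1.3] dyaw -0.023
[0.487  0.4508 1.3227] -56.466046405187626 in tray frame mm [ 1.3 -1.3] dyaw -0.023
```

Request:
{"fn": "jog_arm", "kwargs": {"increments": [[[-0.05,0.5,-0.14,0,-0.04,0,-1],[-0.05,1.2,-0.14,0,-0.04,0,-1],[-0.05,1.9,-0.14,0,-0.04,0,-1],[-0.05,2.4,-0.14,0,-0.04,0,-1],[-0.05,2.8,-0.14,0,-0.04,0,-1],[-0.05,3.1,-0.14,0,-0.04,0,-1],[-0.05,3.3,-0.14,0,-0.04,0,-1],[-0.05,3.3,-0.14,0,-0.04,0,-1]]]}}

```text
clock: 25.82
ee_pos: [0.4819, 0.4525, 0.0564]
eef_rot: [[-0.215, -0.0, 0.977], [-0.977, 0.0, -0.215], [0.0, -1.0, -0.0]]
contact_force: [0.2, -0.5, -2.0]
finger_gap: 0.0253
```

```bash
python3 go.py .4825,.4515,.0448,-.219
```

```text
q [0.65 0.77 1.62 0.   0.75 0.87] p [0.4819 0.4525 0.0564] zyaw -0.217 gap 0.0253 F [ 0.2 -0.5 -2. ] t 25.825
.4825,.4515,.0448,-.219 -> [0.03, 0.46, 0.03] [0.0, 0.01, 0.0]
```

Request:
{"fn": "jog_arm", "kwargs": {"increments": [[[0.03,0.1,0.03,0,0,0,-1],[0.03,0.2,0.03,0,0,0,-1],[0.03,0.3,0.03,0,0,0,-1],[0.03,0.38,0.03,0,0,0,-1],[0.03,0.44,0.03,0,0,0,-1],[0.03,0.48,0.03,0,0,0,-1],[0.03,0.48,0.03,0,0,0,-1],[0.03,0.48,0.03,0,0,0,-1]]]}}

```text
clock: 26.82
ee_pos: [0.4824, 0.4516, 0.0448]
eef_rot: [[-0.215, 0.0, 0.977], [-0.977, 0.0, -0.215], [-0.0, -1.0, 0.0]]
contact_force: [-2.3, -1.8, 2.9]
finger_gap: 0.0254
```

Request:
{"fn": "jog_arm", "kwargs": {"increments": [[[0.03,0.48,0.03,0,0,0,0.1],[0.03,0.48,0.03,0,0,0,0.1],[0.03,0.48,0.03,0,0,0,0.1],[0.03,0.48,0.03,0,0,0,0.1],[0.03,-0.5,0.03,0,0,0,0.1],[0.03,-2,0.03,0,0,0,0.1],[0,-4.5,0,0,0,0,0.1],[0,-7,0,0,0,0,0.1],[0,-9.5,0,0,0,0,0.1],[0,-12,0,0,0,0,0.1],[2,-12,0,0,0,0,0.1],[4,-12,0,0,0,0,0.1],[6,-12,0,0,0,0,0.1],[8,-12,0,0,0,0,0.1],[10,-12,0,0,0,0,0.1],[12,-12,0,0,0,0,0.1],[12,-12,0,0,0,0,0.1],[12,-12,0,0,0,0,0.1]]]}}

```text
clock: 29.08
ee_pos: [0.4181, 0.1588, 0.3449]
eef_rot: [[-0.216, 0.001, 0.976], [-0.976, 0.0, -0.216], [-0.001, -1.0, 0.001]]
contact_force: [0.5, -0.6, 1.3]
finger_gap: 0.047
```

```bash
python3 - <<'E'
from ov import *
from rfit import *
t=ctrl.read_camera('top');s=ctrl.read_camera('scene')
S=rfit('top',t,(.4826,.4517,1.351),.152,.1,.046);print(S)
print(rfit('top',t,(.4826,.4517,1.351),.166,.114,.043),rfit('top',t,(.4827,.4507,1.35),.18,.128,.04))
cv2.imwrite('pics/c9.png',np.vstack([np.hstack([crop(t,160,165,80,60,5),crop(s,225,140,80,60,5)]),np.hstack([crop(t,385,120,80,60,5),crop(t,215,130,80,60,5)])]))
E
python3 go.py
```

```text
(array([0.48239868, 0.45193375, 1.35386446]), np.float64(-45.26421403674554), np.float64(-44.51156003116628))
(array([0.49012273, 0.4500969 , 1.35505476]), np.float64(-47.779973022504564), np.float64(-38.194329156792044)) (array([0.4827685 , 0.45065008, 1.34940071]), np.float64(-54.508126021573545), np.float64(-54.41954605842909))
q [0.22 0.14 1.83 0.   1.17 0.43] p [0.4181 0.1594 0.3446] zyaw -0.2161 gap 0.0469 F [-0.3  0.3  0. ] t 29.175
```

View pics/c9.png

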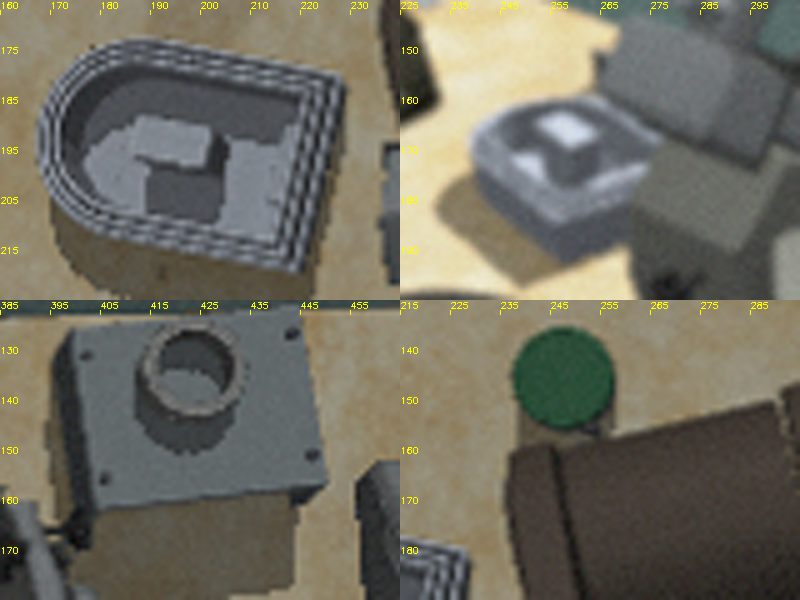

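The three rims are concentric and parallel at top (199,195). The ring at (423,134) and the tin at (247,145) are where they were at the start. Handing in.

```bash
python3 -c "
from station import ctrl
print(ctrl.sign_off())"
```

```text
the job is handed in; nothing more can be done
None
```

The three trays are nested and the job is handed in at about 29 s of the 72 s allowed.

- **Order:** I put the middle tray into the large one first. Then I drew the small tray 130 mm out of the rack by its pull grip, set it down flat and let go. I took it again by its rib and lowered it into the middle tray.
- **Seating:** Both trays came to rest at the expected heights, 3 mm and 6 mm above the bench. Contact force was light, and the highest reading after any move was about 14 N.
- **Last pictures:** The rims are concentric and parallel. The fitted centres of the small and large trays agree within about 1.5 mm and their headings within about 0.3°. The ring and the tin look unmoved. The gripper is open and well clear.
- **One check disagreed:** The final automatic fit of the middle tray came out about 8 mm off. I take it that it locked onto a neighbouring rim, because the picture shows even gaps and the fit before the small tray went in agreed.

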